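# Lock the open cam screw of a display shelf

### The arm

A 6-joint arm with a two-finger parallel gripper is mounted at the origin on the work surface. World frame = base frame: x ahead of the robot, y to its left, z up, the work surface at z = 0. Lengths are in m, angles in rad, forces in N, time in s.
With the tool pointing down it reaches from about 0.375 to 0.9 m from the base axis. Payload 3.1 kg.
Tool frame: the origin (TCP) lies between the finger pads; the fingertips stand 25 mm ahead of it and the grasp point (between the pads) lies 6 mm ahead of it; y points along the fingers, x is the direction in which the jaws open and shut, and the axes are right-handed (so a half turn about y gives the same grasp; the last joint's range is limited). The gripper opens to 87 mm and grips with 3 to 60 N. Pads are 19 mm wide; open, the fingers measure 117 mm over their backs; the gripper's body (75 mm by 190 mm) begins 51 mm behind the grasp point.
Start: joints at [-0.178, 0.527, 1.433, -0, 1.181, -0.178], TCP at [0.625, 0, 0.248] pointing down, gripper open.
Joint ranges: [-3.08, 3.08], [-0.75, 2.2], [0.22, 2.44], [-1.43, 4.57], [0, 2.65], [-2.85, 2.85]. Speed limits (rad/s): [2.79, 2.79, 3.14, 3.14, 3.14, 3.14].

### API

Orientations are given as a unit quaternion [x, y, z, w].
In Python, from rig import robot gives the robot as it stands.
- The arm moves only by the tool carry_out, never from a script. Its argument "moves" is a list of rows, each a list of 7 numbers: the opening, from 0 (shut) to 1 (fully open), then the shift along the tool's x, y, z in cm, then the turn, a rotation vector about the tool's x, y, z in rad. In form: [[grip, x, y, z, rx, ry, rz], ...]. A call has 1 to 20 rows; each row is the pose to reach, as a shift and turn from the pose commanded when the call began, along the tool's axes at that moment; what a row does not reach only later rows make up. A row lasts 1/10 s, in which the tool goes at most 50 mm and 8.59 degrees, less where a joint would pass 70% of its speed; a pose out of reach is approached as far as the arm can. A call with a gripper value outside its range is refused whole. The fingers move at their own pace and stop on an object; "force" is the grip in N (left out, the last holds). Time passes only in rows, so rows that repeat a pose let the fingers close. It gives the time, the measured TCP pose, the force and the opening at its end, in the units of the state.
- robot.get_obs(): the state, without advancing time (a new reading comes with each control period).
- robot.camera(name): name is "scene" or "side" or "wrist"; returns the picture (384x512x3 uint8, red, green, blue); there is no depth.
- robot.camera_params(name): a dict with "fx", "fy", "cx", "cy" (pixels), "extrinsics" (4x4, takes a point from camera to world coordinates); the wrist camera has in their place "mount" (4x4, takes a point from camera to tool coordinates, whose origin is the TCP and whose axes are the tool frame's). Camera axes: x right, y down, z forward; pixel columns grow to the right and rows downward; lengths in m; the calibration is good to about 2 mm. A picture is of the moment at which its call begins: read the wrist's pose just before it. camera_params takes no time and is no camera call.
- robot.hand_in(): hands the job in, once; it reports no verdict.
The state is a dict: "time": time; "q": joint angles; "joint_velocities": joint speeds; "joint_torque": joint torques, N m; "position": TCP position; "tool_rot": TCP orientation; "ft_force": force on the tool from outside, world axes, zero at the start; "moment": the same for the moment, N m; "grip_width": finger opening in m.
Only numpy, scipy, OpenCV 4.12 (cv2) and the standard library are available. Lean on these libraries where they do the work, as an engineer would, in place of code of your own. Each camera call takes 0.05 s, during which the arm holds its last target.

### The job

The small L-shaped wooden shelf is joined by two slotted cam-lock screws set in its base board; one is locked and the other is still open, its slot pointing more or less at the upright. Take the flat screwdriver out of the tool block, seat its blade in the slot of the open screw and turn it clockwise up to its stop with the blade staying down in the slot. Then stand the screwdriver back in its bore, fully home, and leave the locked screw, the jar, the mug and the thread spool as they are.

Things in the scene. Friction and masses are not known exactly. Their poses are not given: they have to be found in the camera images.
- shelf: L-shaped shelf of light wood, held firmly on the white table. Base board 160 (x) x 300 (y) x 22 mm, lying flat; upright 22 mm thick, 300 mm long, rising 100 mm over the table, along the base's -x edge. Origin: centre of the base board's underside; z up, +x away from the upright. The two cam-lock screws sit at x = -46 mm, y = +100 and -100 mm; which of them is open varies.
- cam_open_slot (a point): Open screw: bright metal disc 20 mm across, flush in the base board, turning about the vertical. Point: centre of its face, 22 mm over the table. x lies along the slot to the small black arrow mark at the rim, z up; axes turn with it. Slot dark, 15 mm long, ends closed, 3.2 mm wide, 4.5 mm deep, long edges bevelled to 5.6 mm at the face. Slot points at the upright to within 35 degrees.
- cam_open (a joint): Turn of the open screw in rad, growing clockwise seen from above; 0 = arrow straight at the upright, firm stop at 2.2 (locked). It starts between 0 and 0.6, turns against an even friction of 0.10 N m and stays where it is left.
- cam_locked_slot (a point): The other screw, already locked, of the same make, with the same point and axes. Its arrow points away from the upright; its slot lies 54 to 60 degrees from square to the upright.
- cam_locked (a joint): Turn of the locked screw in rad, same sense; it starts between 2.1 and 2.2.
- driver: Flat screwdriver, 176 mm long, about 0.12 kg, upright in the tool block. Origin: middle of the blade's tip edge; z up to the handle, x across the blade's width, y across its thickness. Tip 10.5 mm wide (x), 1.8 mm thick (y) for 8 mm; 8 mm round shaft; black collar 32 mm across at z = 85 to 91 mm, whose flat underside rests on the block; handle above it to 168 mm, domed end to 176 mm.
- driver_grip (a point): Middle of the driver's handle, on its axis, 130 mm above the blade tip: a good height to grip. Axes as the driver. The black handle is 28 mm (x) by 24 mm (y) with flat sides; the two flats 24 mm apart are parallel to the blade's flat faces.
- block: Fixed tool block of medium brown wood, 150 (x) x 60 (y) x 95 mm high. Origin: centre of its underside, z up. The driver's bore is at x = +45 mm, y = 0; a narrow bore at x = 0 is empty; at x = -45 mm a wooden bradawl handle stands 47 mm over the top and stays there.
- block_bore (a point): Centre of the mouth of the driver's bore, level with the block's top, 95 mm over the table. Bore 21 mm across, 90 mm deep, mouth bevelled by 2 mm. With the driver fully home its collar rests on the block and its tip is 85 mm below this point; any turn about the vertical will do.
- jar: Bystander: closed glass jar, 72 mm across, 105 mm tall; origin at the centre of its underside.
- mug: Bystander: white mug, 78 mm across, 92 mm tall; origin at the centre of its underside.
- spool: Bystander: grey thread spool, 38 mm across, 50 mm tall; origin at the centre of its underside.

How it is judged:
By the outcome, as a careful person would: the job done as asked, in the order asked, and still so for the second after the job is handed in, with the robot touching nothing.
It also fails if it takes over 59 s, if anything falls off the work surface, if the arm or the gripper's body presses on something with over 40 N, if the wrist force passes 120 N, or if a joint passes its speed limit or range.

## Working session

There is one attempt and no reset: what is moved stays moved. The work goes in short steps, Python scripts to look and compute and a tool call to move; the robot and the scene stay as the last step left them, time stands still between calls to the robot, and variables do not carry over. Pictures are saved under pics/ and viewed, and the job is handed in when it is done.

Besides the shell and the picture viewer there is one more tool, called as name([rows], argument=value, ...), one row to a line, values as JSON. carry_out: Moves the arm, as the interface text tells. Its arguments: {"type":"object","properties":{"moves":{"type":"array"},"force":{"type":"number"}},"required":["moves"]}

```bash
ls; mkdir -p pics
python3 - <<'E'
from rig import robot
import cv2,numpy as np
np.set_printoptions(precision=4,suppress=True)
o=robot.get_obs();print(o)
for n in("scene","side","wrist"):
    im=robot.camera(n);cv2.imwrite(f"pics/{n}0.png",im[:,:,::-1]);print(n,robot.camera_params(n))
E
```

```text
pics
{'time': 0.0, 'q': array([-0.1785,  0.5284,  1.4339,  0.    ,  1.1814, -0.1785]), 'joint_velocities': array([-0.001 , -0.0013, -0.001 , -0.002 , -0.0016, -0.0008]), 'joint_torque': array([ -0.0005, -44.0045, -17.6594,   0.0633,   0.0583,  -0.0002]), 'position': array([0.6244, 0.0002, 0.2466]), 'tool_rot': array([-0.707 ,  0.0007,  0.0007,  0.7072]), 'ft_force': array([ 0.5281, -0.3035,  0.1608]), 'moment': array([-0.0089, -0.0237,  0.0006]), 'grip_width': 0.0868601761168312}
scene {'fx': 391.0813061479816, 'fy': 391.0813061479816, 'cx': 260.41989922009316, 'cy': 188.28329300331959, 'extrinsics': array([[-0.7795,  0.4402, -0.4457,  1.0092],
       [ 0.6263,  0.5609, -0.5414,  0.6262],
       [ 0.0117, -0.7011, -0.713 ,  0.8669],
       [ 0.    ,  0.    ,  0.    ,  1.    ]])}
side {'fx': 470.68457044020846, 'fy': 470.68457044020846, 'cx': 248.87865087509408, 'cy': 189.5146737849854, 'extrinsics': array([[ 0.8581, -0.4147,  0.3027,  0.1538],
       [-0.5131, -0.6731,  0.5325, -0.6345],
       [-0.0171, -0.6123, -0.7904,  1.1218],
       [ 0.    ,  0.    ,  0.    ,  1.    ]])}
wrist {'fx': 301.78026193047634, 'fy': 301.78026193047634, 'cx': 251.0084253064365, 'cy': 191.38393225112614, 'mount': array([[ 1.    ,  0.0002, -0.0003,  0.0007],
       [ 0.0003, -0.2799,  0.96  , -0.1364],
       [ 0.0001, -0.96  , -0.2799,  0.0769],
       [ 0.    ,  0.    ,  0.    ,  1.    ]])}
```

View pics/scene0.png

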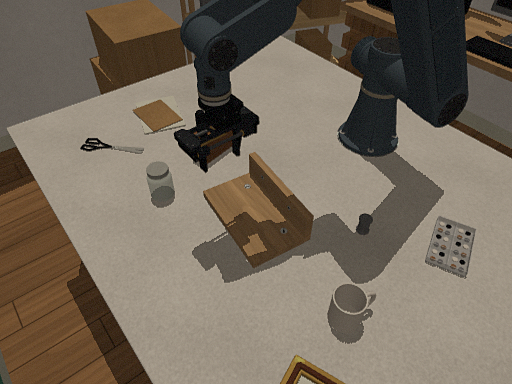

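View pics/side0.png

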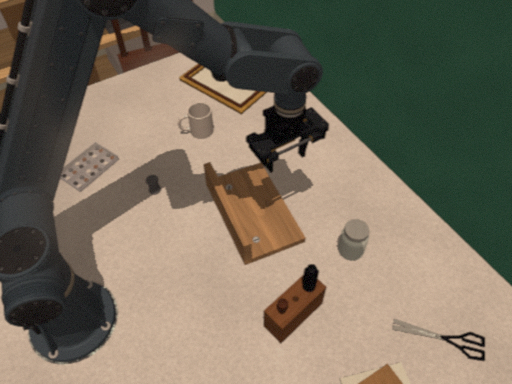

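View pics/wrist0.png

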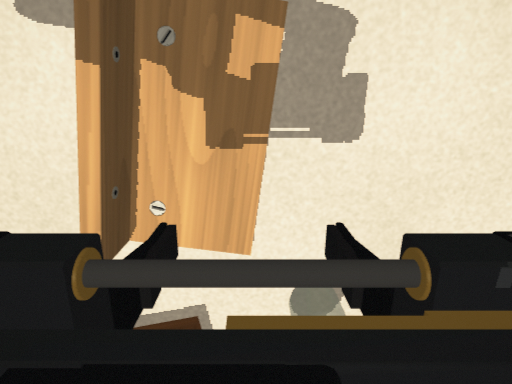

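```bash
cat > h.py <<'E'
import numpy as np,cv2
from scipy.spatial.transform import Rotation as R
np.set_printoptions(precision=4,suppress=True)
from rig import robot
def wT(o):
    T=np.eye(4);T[:3,:3]=R.from_quat(o['tool_rot']).as_matrix();T[:3,3]=o['position'];return T
def cam(name,o=None):
    p=robot.camera_params(name)
    T=p['extrinsics'] if 'extrinsics' in p else wT(o)@p['mount']
    return T,p
def ray(name,uv,z,o=None):
    T,p=cam(name,o);d=T[:3,:3]@np.array([(uv[0]-p['cx'])/p['fx'],(uv[1]-p['cy'])/p['fy'],1.])
    c=T[:3,3];return c+d*(z-c[2])/d[2]
def proj(name,P,o=None):
    T,p=cam(name,o);q=np.linalg.inv(T)@np.append(P,1);return np.array([p['fx']*q[0]/q[2]+p['cx'],p['fy']*q[1]/q[2]+p['cy']])
def snap(name,fn):
    o=robot.get_obs();im=robot.camera(name)[:,:,::-1].copy();cv2.imwrite('pics/'+fn,im);return o,im
def up(im,box,k,fn):
    x0,y0,x1,y1=box;cv2.imwrite('pics/'+fn,cv2.resize(im[y0:y1,x0:x1],None,fx=k,fy=k,interpolation=cv2.INTER_CUBIC))
E
python3 - <<'E'
from h import *
o=robot.get_obs()
s=cv2.imread('pics/side0.png');w=cv2.imread('pics/wrist0.png')
up(s,(235,225,365,345),6,'s0b.png')
a=cv2.resize(w[15:60,140:195],None,fx=10,fy=10,interpolation=cv2.INTER_CUBIC)
b=cv2.resize(w[187:232,130:185],None,fx=10,fy=10,interpolation=cv2.INTER_CUBIC)
cv2.imwrite('pics/w0b.png',cv2.resize(np.hstack([a,b]),(800,328)))
for uv in[(166,36),(157,208)]:print(ray('wrist',uv,.022,o))
for uv in[(228,188),(255,239)]:print(ray('side',uv,.022))
print('handle top',ray('side',(311,268),.18))
E
```

```text
[0.5325 0.1472 0.022 ]
[ 0.5055 -0.0503  0.022 ]
[0.5252 0.1438 0.022 ]
[ 0.5014 -0.0492  0.022 ]
handle top [ 0.5188 -0.2635  0.18  ]
```

View pics/s0b.png

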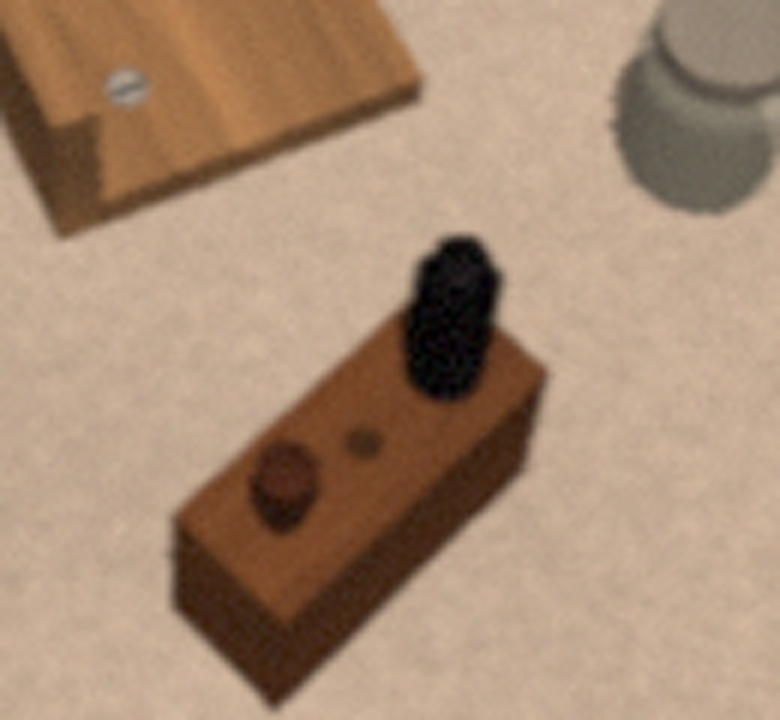

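View pics/w0b.png

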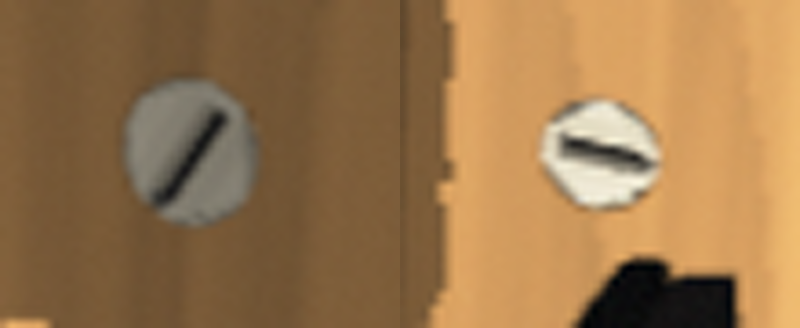

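carry_out([
  [1, -2.5, -2, -5, 0, 0, 0],
  [1, -5, -5, -9, 0, 0, 0],
  [1, -7.5, -5, -13, 0, 0, 0],
  [1, -10, -5, -17, 0, 0, 0],
  [1, -10.5, -5, -21.5, 0, 0, 0],
  [1, -10.5, -5, -26, 0, 0, 0],
  [1, -10.5, -5, -31, 0, 0, 0],
  [1, -10.5, -5, -31, 0, 0, 0],
  [1, -10.5, -5, -31, 0, 0, 0],
])

```text
time: 1.05
position: [0.5194, -0.3109, 0.2968]
tool_rot: [-0.707, 0.001, -0.001, 0.708]
ft_force: [-0.1, 1.2, -0.5]
grip_width: 0.0873
```

Run:
```python
from h import *
o,im=snap('wrist','w1.png');print(o['time'],o['position'],o['tool_rot'])
import pickle;pickle.dump(o,open('o1.pkl','wb'))
for c in[(175,518),(288,622),(547,372),(408,302),(362,442)]:print(ray('side',(235+c[0]/6,225+c[1]/6),.095))
```

```text
1.05 [ 0.5194 -0.3109  0.2968] [-0.7066  0.0013 -0.0006  0.7076]
[ 0.3952 -0.2651  0.095 ]
[ 0.4096 -0.3217  0.095 ]
[ 0.553  -0.2899  0.095 ]
[ 0.5238 -0.2361  0.095 ]
[ 0.4739 -0.2764  0.095 ]
```

View pics/w1.png

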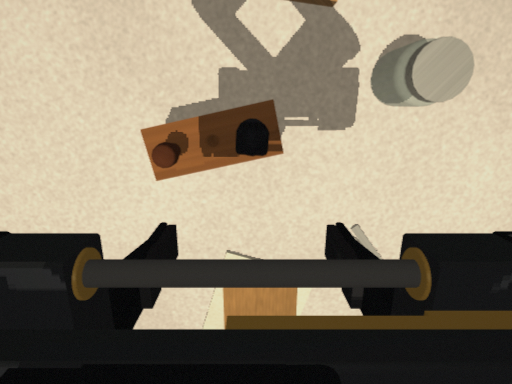

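Run:
```python
from h import *
im=cv2.imread('pics/w1.png');c=im[85:195,130:295]
c=np.clip(255*(c/255.)**0.45,0,255).astype('uint8')
cv2.imwrite('pics/w1b.png',cv2.resize(c,None,fx=4.8,fy=4.8,interpolation=cv2.INTER_CUBIC))
```

```text
(no output)
```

View pics/w1b.png

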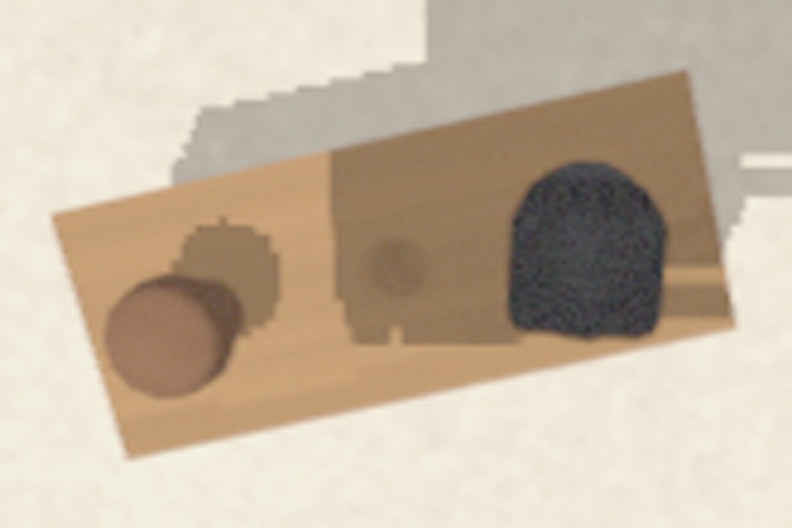

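Run:
```python
from h import *
import pickle;o=pickle.load(open('o1.pkl','rb'))
im=cv2.imread('pics/w1.png')
g=im.mean(2);print(g[110:160:5,235:275:4].astype(int))
c=np.clip(g[110:165,225:285]*6,0,255).astype('uint8');c=cv2.resize(c,None,fx=10,fy=10,interpolation=cv2.INTER_CUBIC)
cv2.imwrite('pics/w1c.png',cv2.GaussianBlur(c,(0,0),6))
for c in[(53,215),(128,458),(733,326),(688,72),(398,268)]:
  P=ray('wrist',(130+c[0]/4.8,85+c[1]/4.8),.095,o);print(P)
```

```text
[[ 51  51  52  51  51  50  50  51  52  50]
 [ 53  52  51  51  51  52  53  52  52  48]
 [ 51  53  45  17  18  17  36  49  50  50]
 [ 50  27   9  10  10   8  12  11  50  50]
 [ 48  15  12  12  12  13  11  13  14  48]
 [ 43  11  14  10  17  13  17  14  10  45]
 [ 37  15  13  15  13  12  15  14  12  60]
 [ 39  13  16  15  15  14  11  11  15  48]
 [ 38  14  10  12  12   9  11  11  29  54]
 [ 49  77  84  58  29  50  46  49  92 109]]
[ 0.3987 -0.2614  0.095 ]
[ 0.4108 -0.3189  0.095 ]
[ 0.5555 -0.2874  0.095 ]
[ 0.544  -0.2303  0.095 ]
[ 0.4775 -0.2737  0.095 ]
```

View pics/w1c.png

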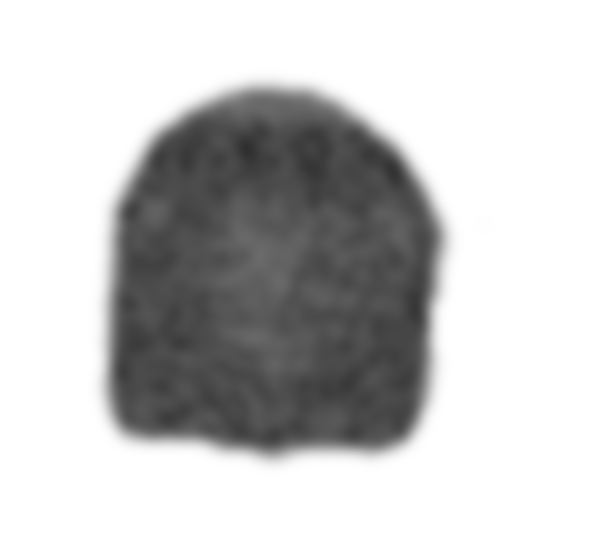

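Run:
```python
from h import *
print(robot.get_obs()['q'], R.from_quat(robot.get_obs()['tool_rot']).as_matrix())
```

```text
[-0.7223  0.4497  1.426   0.0006  1.268  -0.7216] [[ 1.     -0.0013  0.0009]
 [-0.0009  0.0018  1.    ]
 [-0.0013 -1.      0.0018]]
```

carry_out([
  [1, 0, 0, 1, 0, -0.14, 0],
  [1, 0, 0, 2, 0, -0.28, 0],
  [1, 0, 0, 3, 0, -0.42, 0],
  [1, 0, 0, 4, 0, -0.56, 0],
  [1, 0, 0, 4.5, 0, -0.7, 0],
  [1, 0, 0, 4.5, 0, -0.84, 0],
])

```text
time: 1.7
position: [0.5198, -0.2616, 0.2976]
tool_rot: [-0.644, -0.291, 0.291, 0.645]
ft_force: [0.2, -0.4, -0.1]
grip_width: 0.087
```

Run:
```python
from h import *
print(robot.get_obs()['q'], R.from_quat(robot.get_obs()['tool_rot']).as_matrix())
```

```text
[-0.6584  0.4159  1.4825  0.0006  1.2448 -1.508 ] [[ 0.6604 -0.0009 -0.7509]
 [ 0.7509  0.0015  0.6604]
 [ 0.0005 -1.      0.0017]]
```

carry_out([
  [1, 0, 0, 0, 0, -0.14, 0],
  [1, 0, 0, 0, 0, -0.28, 0],
  [1, 0, 0, 0, 0, -0.42, 0],
  [1, 0, 0, 0, 0, -0.56, 0],
  [1, 0, 0, 0, 0, -0.68, 0],
  [1, 0, 0, 0, 0, -0.68, 0],
  [1, 0, 0, 0, 0, -0.68, 0],
])

```text
time: 2.4
position: [0.52, -0.2634, 0.2976]
tool_rot: [-0.512, -0.487, 0.487, 0.513]
ft_force: [-0.2, 1.0, 0.6]
grip_width: 0.0868
```

Run:
```python
from h import *
import pickle
o,im=snap('wrist','w2.png');pickle.dump(o,open('o2.pkl','wb'))
print(o['position'],o['q'], R.from_quat(o['tool_rot']).as_matrix())
```

```text
[ 0.52   -0.2634  0.2976] [-0.6605  0.4168  1.4808  0.0002  1.2446 -2.18  ] [[ 0.0514 -0.0004 -0.9987]
 [ 0.9987  0.0005  0.0514]
 [ 0.0005 -1.      0.0004]]
```

View pics/w2.png

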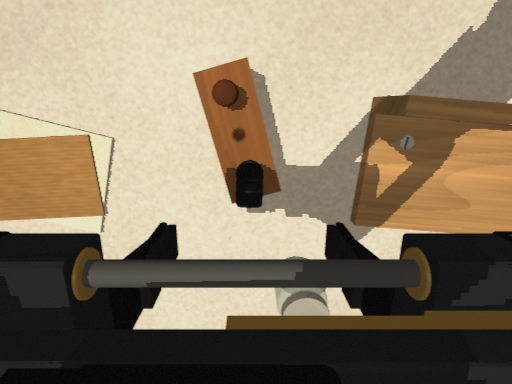

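Run:
```python
from h import *
import pickle;o=pickle.load(open('o2.pkl','rb'))
im=cv2.imread('pics/w2.png');c=im[50:215,185:290]
c=np.clip(255*(c/255.)**0.4,0,255).astype('uint8')
cv2.imwrite('pics/w2b.png',cv2.resize(c,None,fx=3.6,fy=3.6,interpolation=cv2.INTER_CUBIC))
c=im[150:215,215:285]
c=np.clip(255*(c/255.)**0.35,0,255).astype('uint8')
cv2.imwrite('pics/w2c.png',cv2.resize(c,None,fx=8.5,fy=8.5,interpolation=cv2.INTER_CUBIC))
for z in(.095,.101,.181):print(proj('wrist',[.5195,-.2655,z],o))
```

```text
[248.9999 172.2156]
[248.9681 173.3747]
[248.4124 193.6615]
```

View pics/w2c.png

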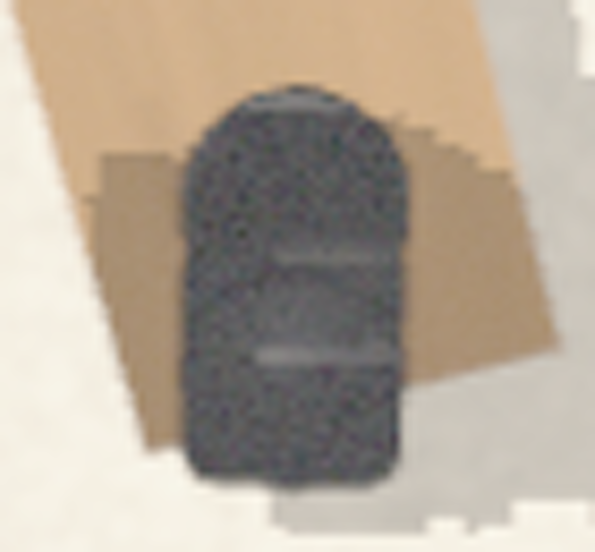

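View pics/w2b.png

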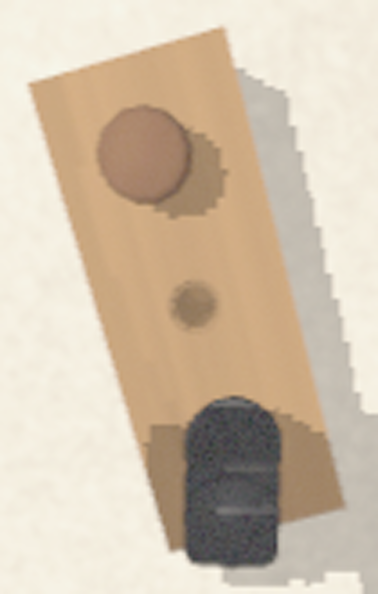

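carry_out([
  [1, 0, 4, 0, 0, 0, 0],
  [1, 0, 8, 0, 0, 0, 0],
  [1, 0, 11, 0, 0, 0, 0],
  [1, 0, 13, 0, 0, 0, 0],
  [1, 0, 14.2, 0, 0, 0, 0],
  [1, 0, 14.8, 0, 0, 0, 0],
  [1, 0, 14.8, 0, 0, 0, 0],
  [0.2, 0, 14.8, 0, 0, 0, 0],
  [0.2, 0, 14.8, 0, 0, 0, 0],
  [0.1, 0, 14.8, 0, 0, 0, 0],
  [0.1, 0, 14.8, 0, 0, 0, 0],
  [0.1, 0, 14.8, 0, 0, 0, 0],
  [0.1, 0, 14.8, 0, 0, 0, 0],
  [0.1, 0, 14.8, 0, 0, 0, 0],
], force=50)

```text
time: 3.85
position: [0.5199, -0.265, 0.1495]
tool_rot: [-0.513, -0.487, 0.487, 0.513]
ft_force: [-0.0, -0.2, 0.0]
grip_width: 0.0393
```

Run:
```python
from h import *
o,im=snap('wrist','w3.png');print(o)
o,im=snap('side','s3.png')
```

```text
{'time': 3.85, 'q': array([-0.6627,  0.6004,  1.6266, -0.    ,  0.9147, -2.1827]), 'joint_velocities': array([ 0.0019,  0.0005,  0.0005, -0.0011, -0.0015, -0.001 ]), 'joint_torque': array([  0.0023, -42.9189, -13.3627,  -0.059 ,   0.0418,   0.0002]), 'position': array([ 0.5199, -0.265 ,  0.1495]), 'tool_rot': array([-0.5125, -0.4871,  0.4871,  0.5126]), 'ft_force': array([-0.0087, -0.2142,  0.0205]), 'moment': array([ 0.1147, -0.03  , -0.0086]), 'grip_width': 0.039294487479126186}
```

View pics/w3.png

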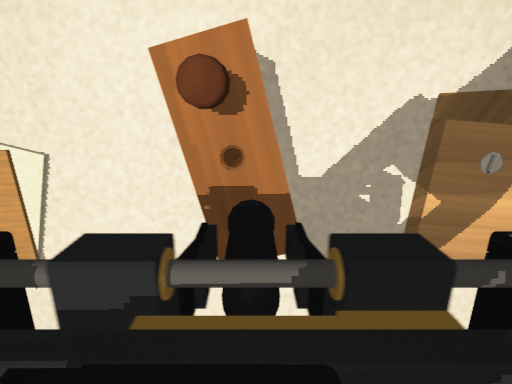

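View pics/s3.png

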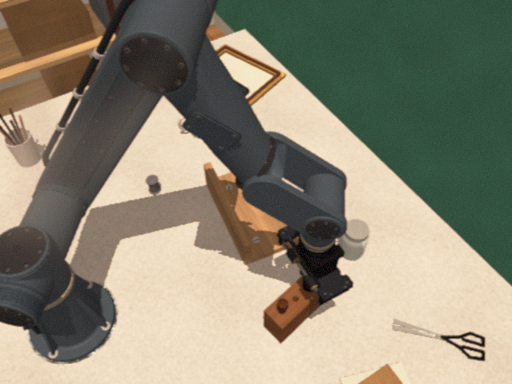

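carry_out([
  [0, 0, 0, 0, 0, 0, 0],
  [0, 0, 0, 0, 0, 0, 0],
  [0, 0, 0, 0, 0, 0, 0],
  [0, 0, 0, 0, 0, 0, 0],
  [0, 0, 0, 0, 0, 0, 0],
  [0, 0, 0, 0, 0, 0, 0],
], force=55)

```text
time: 4.55
position: [0.52, -0.265, 0.1495]
tool_rot: [-0.513, -0.487, 0.487, 0.513]
ft_force: [-0.3, 0.2, -0.7]
grip_width: 0.0238
```

Run:
```python
from h import *
o=robot.get_obs();print(o['position'],o['grip_width'],o['ft_force'],o['moment'],R.from_quat(o['tool_rot']).as_matrix())
import pickle;pickle.dump(o,open('ograsp.pkl','wb'))
```

```text
[ 0.52   -0.265   0.1495] 0.023843799954766102 [-0.3199  0.2459 -0.6834] [ 0.061  -0.0403 -0.0092] [[ 0.0507 -0.     -0.9987]
 [ 0.9987 -0.      0.0507]
 [-0.     -1.      0.    ]]
```

carry_out([
  [0, 0, -1, 0, 0, 0, 0],
  [0, 0, -3, 0, 0, 0, 0],
  [0, 0, -6, 0, 0, 0, 0],
  [0, 0, -9, 0, 0, 0, 0],
  [0, 0, -11.5, 0, 0, 0, 0],
  [0, 2, -12, 0, 0, 0, 0],
  [0, 6, -12, 0.5, 0, 0.05, 0],
  [0, 10.5, -12, 1, 0, 0.1, 0],
  [0, 15, -12, 2, 0, 0.147, 0],
  [0, 19, -12, 2.6, 0, 0.147, 0],
  [0, 21.4, -12, 2.6, 0, 0.147, 0],
  [0, 21.4, -12, 2.6, 0, 0.147, 0],
  [0, 21.4, -12, 2.6, 0, 0.147, 0],
  [0, 21.4, -12, 2.6, 0, 0.147, 0],
])

```text
time: 5.95
position: [0.5047, -0.0502, 0.2693]
tool_rot: [-0.547, -0.448, 0.448, 0.547]
ft_force: [-0.0, -0.7, -0.4]
grip_width: 0.024
```

Run:
```python
from h import *
import pickle
o,im=snap('wrist','w4.png');pickle.dump(o,open('o4.pkl','wb'))
print(o['position'],o['grip_width'],o['q'], R.from_quat(o['tool_rot']).as_matrix())
snap('side','s4.png')
```

```text
[ 0.5047 -0.0502  0.2693] 0.023954022195384447 [-0.3195  0.3415  1.6973 -0.0003  1.1033 -1.6922] [[ 0.1968 -0.0005 -0.9805]
 [ 0.9805 -0.0001  0.1968]
 [-0.0002 -1.      0.0005]]
```

View pics/w4.png

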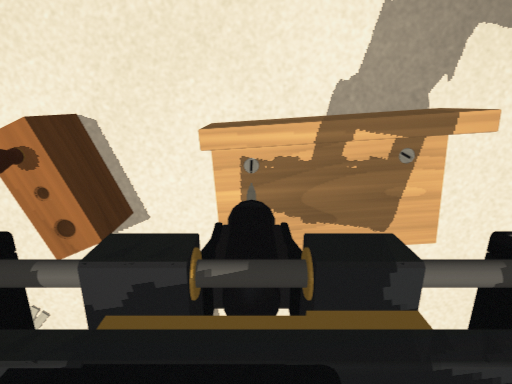

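View pics/s4.png

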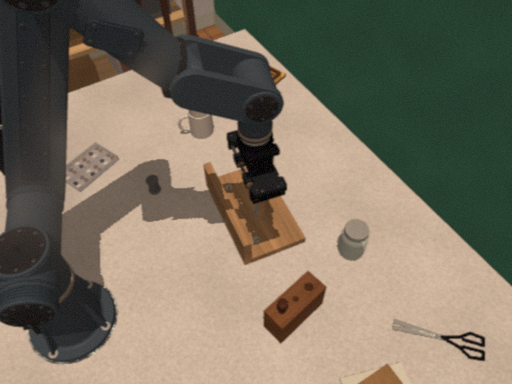

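Run:
```python
from h import *
import pickle;o=pickle.load(open('o4.pkl','rb'))
im=cv2.imread('pics/w4.png');c=im[145:211,216:286]
cv2.imwrite('pics/w4b.png',cv2.resize(np.clip(255*(c/255.)**0.6,0,255).astype('uint8'),None,fx=9,fy=9,interpolation=cv2.INTER_CUBIC))
c=im[205:250,40:100]
cv2.imwrite('pics/w4c.png',cv2.resize(np.clip(255*(c/255.)**0.6,0,255).astype('uint8'),None,fx=9,fy=9,interpolation=cv2.INTER_CUBIC))
T=wT(o)
print('tip pred',proj('wrist',(T@[0,.1395,0,1])[:3],o))
print('fix z base: screw locked',ray('wrist',(407,156),.022,o),'open',ray('wrist',(251.5,165.5),.022,o),'bore',ray('wrist',(65,228),.095,o))
```

```text
tip pred [250.8348 187.094 ]
fix z base: screw locked [0.5325 0.148  0.022 ] open [ 0.5055 -0.0496  0.022 ] bore [ 0.5196 -0.2639  0.095 ]
```

View pics/w4b.png

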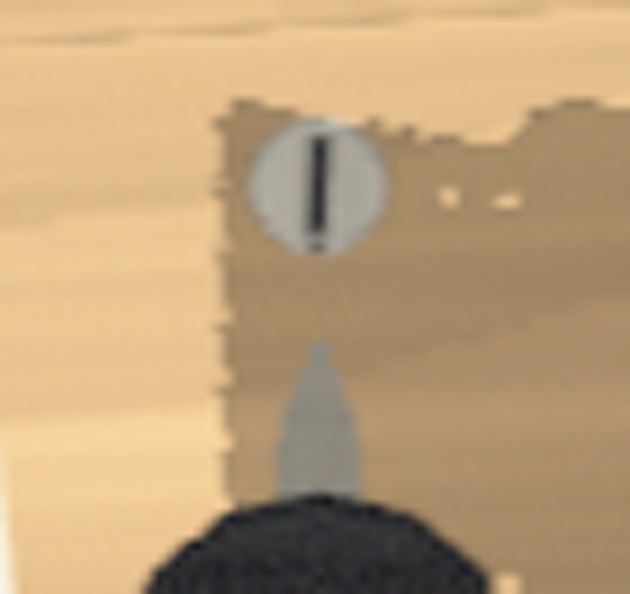

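View pics/w4c.png

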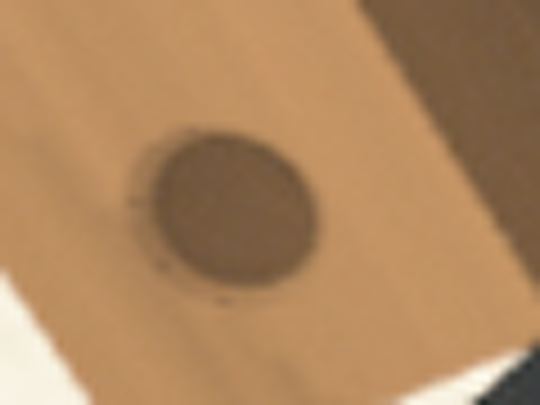

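carry_out([
  [0, 0, 2, 0, 0, 0.02, 0],
  [0, 0, 5, 0, 0, 0.04, 0],
  [0, 0, 7, 0, 0, 0.04, 0],
  [0, 0, 8, 0, 0, 0.04, 0],
  [0, 0, 8, 0, 0, 0.04, 0],
  [0, 0, 8, 0, 0, 0.04, 0],
  [0, 0, 8, 0, 0, 0.04, 0],
])

```text
time: 6.75
position: [0.5058, -0.0504, 0.1906]
tool_rot: [0.557, 0.438, -0.437, -0.555]
ft_force: [-0.4, 0.1, -0.5]
grip_width: 0.0238
```

Run:
```python
from h import *
import pickle
o4=pickle.load(open('o4.pkl','rb'));T=wT(o4);print('far corner pred in w4',proj('wrist',(T@[0,.1395,.00525,1])[:3],o4))
o,im=snap('wrist','w5.png');pickle.dump(o,open('o5.pkl','wb'))
T=wT(o);print(o['position'],T[:3,:3])
for z in(-.00525,0,.00525):print('tip',z,proj('wrist',(T@[0,.1395,z,1])[:3],o))
c=im[140:206,216:286]
cv2.imwrite('pics/w5b.png',cv2.resize(np.clip(255*(c/255.)**0.6,0,255).astype('uint8'),None,fx=9,fy=9,interpolation=cv2.INTER_CUBIC))
```

```text
far corner pred in w4 [250.8085 181.7379]
[ 0.5058 -0.0504  0.1906] [[ 0.2359  0.0023 -0.9718]
 [ 0.9718 -0.0008  0.2359]
 [-0.0002 -1.     -0.0024]]
tip -0.00525 [250.8098 192.4141]
tip 0 [250.8092 187.1034]
tip 0.00525 [250.8086 181.7379]
```

View pics/w5b.png

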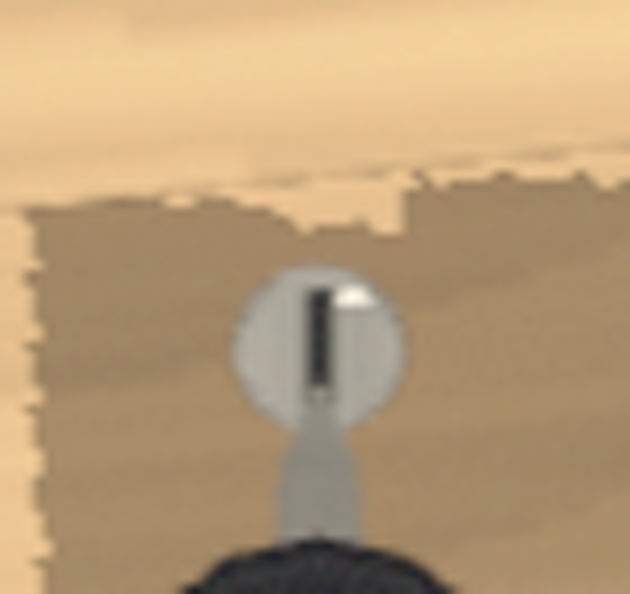

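Run:
```python
from h import *
import pickle
o=pickle.load(open('o5.pkl','rb'));T=wT(o)
C=ray('wrist',(216+318.5/9-.5+.5,140+348/9),.022,o)
print(C,'tool frame',(np.linalg.inv(T)@np.append(C,1)))
for c in[(320,290)]:
  P=ray('wrist',(216+c[0]/9,140+c[1]/9),.022,o);print('slot top end',(np.linalg.inv(T)@np.append(P,1)))
P=ray('wrist',(216+318/9,140+432/9),.022,o);print('disc bottom',(np.linalg.inv(T)@np.append(P,1)))
P=ray('wrist',(216+318/9,140+265/9),.022,o);print('disc top',(np.linalg.inv(T)@np.append(P,1)))
P=T@[.0,.1395,0,1];print(P)
# tip lateral
P=ray('wrist',(216+319.5/9,140+400/9),P[2],o);print('tip obs tool',(np.linalg.inv(T)@np.append(P,1)))
```

```text
[ 0.5053 -0.0497  0.022 ] tool frame [0.0006 0.1686 0.0011 1.    ]
slot top end [0.0007 0.1686 0.0079 1.    ]
disc bottom [ 0.0005  0.1686 -0.009   1.    ]
disc top [0.0005 0.1685 0.0109 1.    ]
[ 0.5061 -0.0505  0.0511  1.    ]
tip obs tool [0.0007 0.1395 0.0026 1.    ]
```

carry_out([
  [0, 0, 1, 0.1, 0, 0, 0],
  [0, 0, 1.8, 0.17, 0, 0, 0],
  [0, 0, 2.3, 0.17, 0, 0, 0],
  [0, 0, 2.5, 0.17, 0, 0, 0],
  [0, 0, 2.5, 0.17, 0, 0, 0],
  [0, 0, 2.5, 0.17, 0, 0, 0],
])

```text
time: 7.4
position: [0.5034, -0.0495, 0.1645]
tool_rot: [0.556, 0.437, -0.437, -0.556]
ft_force: [-0.5, 0.3, -1.6]
grip_width: 0.0237
```

Run:
```python
from h import *
import pickle
o,im=snap('wrist','w6.png');pickle.dump(o,open('o6.pkl','wb'))
T=wT(o);print(o['position'],T[:3,:3],o['ft_force'])
for z in(-.00525,0,.00525):print('tip',z,proj('wrist',(T@[0,.1395,z,1])[:3],o))
c=im[150:216,216:286]
cv2.imwrite('pics/w6b.png',cv2.resize(np.clip(255*(c/255.)**0.6,0,255).astype('uint8'),None,fx=9,fy=9,interpolation=cv2.INTER_CUBIC))
```

```text
[ 0.5034 -0.0495  0.1645] [[ 0.2355  0.0001 -0.9719]
 [ 0.9719 -0.      0.2355]
 [-0.     -1.     -0.0001]] [-0.549   0.3139 -1.6417]
tip -0.00525 [250.8101 192.412 ]
tip 0 [250.8095 187.1013]
tip 0.00525 [250.8089 181.7358]
```

View pics/w6b.png

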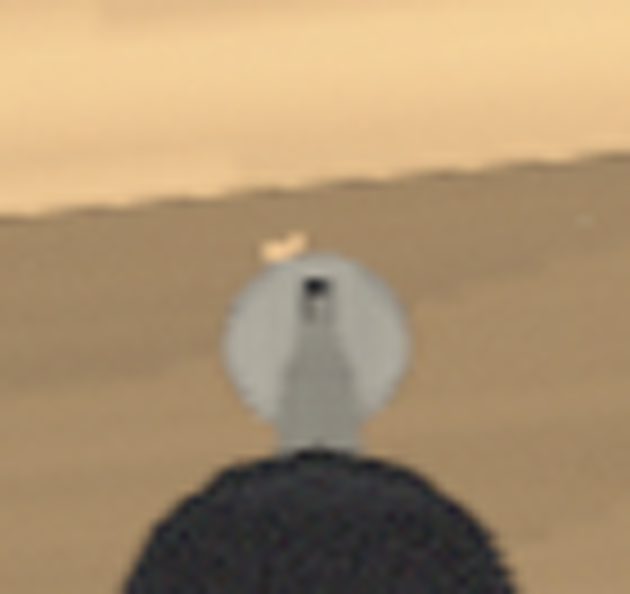

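carry_out([
  [0, 0, 0.2, 0, 0, 0, 0],
  [0, 0, 0.4, 0, 0, 0, 0],
  [0, 0, 0.5, 0, 0, 0, 0],
  [0, 0, 0.6, 0, 0, 0, 0],
  [0, 0, 0.7, 0, 0, 0, 0],
  [0, 0, 0.7, 0, 0, 0, 0],
  [0, 0, 0.7, 0, 0, 0, 0],
])

```text
time: 8.15
position: [0.5032, -0.0495, 0.1575]
tool_rot: [-0.556, -0.437, 0.437, 0.556]
ft_force: [0.3, 0.2, -1.7]
grip_width: 0.0235
```

Run:
```python
from h import *
import pickle
o,im=snap('wrist','w7.png')
T=wT(o);print(o['position'],o['ft_force'],o['moment'],o['grip_width'])
c=im[150:216,216:286]
cv2.imwrite('pics/w7b.png',cv2.resize(np.clip(255*(c/255.)**0.6,0,255).astype('uint8'),None,fx=9,fy=9,interpolation=cv2.INTER_CUBIC))
```

```text
[ 0.5032 -0.0495  0.1575] [ 0.2881  0.1903 -1.6802] [ 0.0947 -0.0225 -0.0095] 0.023518662015485477
```

View pics/w7b.png

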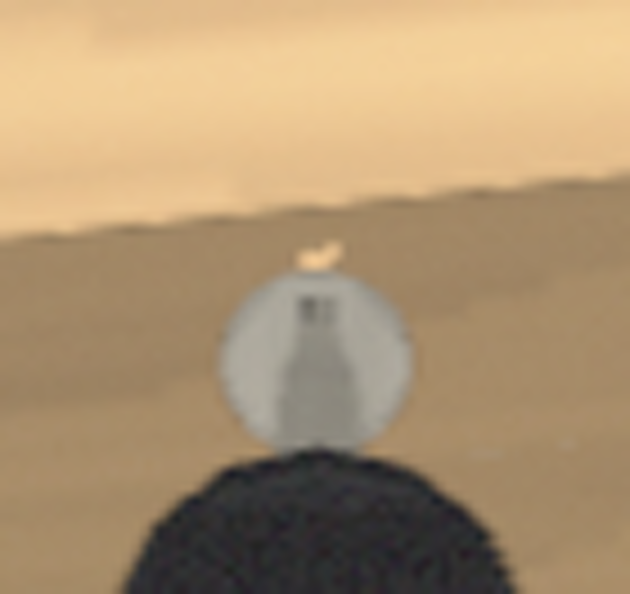

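carry_out([
  [0, 0, 0.05, 0, 0, 0, 0],
  [0, 0, 0.1, 0, 0, 0, 0],
  [0, 0, 0.1, 0, 0, 0, 0],
  [0, 0, 0.1, 0, 0, 0, 0],
])

```text
time: 8.6
position: [0.5034, -0.0495, 0.1568]
tool_rot: [0.556, 0.437, -0.437, -0.556]
ft_force: [-0.0, 0.7, 2.7]
grip_width: 0.0238
```

Run:
```python
from h import *
o=robot.get_obs();print(o['position'],o['ft_force'],o['moment'],o['grip_width'],o['q'])
```

```text
[ 0.5034 -0.0495  0.1568] [-0.0461  0.6725  2.7303] [ 0.1379  0.1149 -0.0142] 0.0238182085237708 [-0.3194  0.5068  1.8165 -0.      0.8178 -1.6524]
```

carry_out([
  [0, 0, 0.03, 0, 0, 0.05, 0],
  [0, 0, 0.03, 0, 0, 0.12, 0],
  [0, 0, 0.03, 0, 0, 0.2, 0],
  [0, 0, 0.03, 0, 0, 0.28, 0],
  [0, 0, 0.03, 0, 0, 0.36, 0],
  [0, 0, 0.03, 0, 0, 0.44, 0],
  [0, 0, 0.03, 0, 0, 0.5, 0],
  [0, 0, 0.03, 0, 0, 0.5, 0],
])

```text
time: 9.4
position: [0.5035, -0.0496, 0.1567]
tool_rot: [0.647, 0.286, -0.286, -0.646]
ft_force: [-0.2, 0.6, 5.4]
grip_width: 0.0237
```

```bash
cat >> h.py <<'E'
def st():
    o=robot.get_obs();M=wT(o)[:3,:3]
    print(o['time'],o['position'],'yaw',np.arctan2(M[1,0],M[0,0]),'F tool',M.T@o['ft_force'],'M',M.T@o['moment'],o['grip_width'])
    return o
E
python3 - <<'E'
from h import *
o=st()
o,im=snap('wrist','w8.png')
c=im[150:216,216:286]
cv2.imwrite('pics/w8b.png',cv2.resize(np.clip(255*(c/255.)**0.6,0,255).astype('uint8'),None,fx=9,fy=9,interpolation=cv2.INTER_CUBIC))
E
```

```text
9.4 [ 0.5035 -0.0496  0.1567] yaw 0.8335397613590505 F tool [ 0.3294 -5.3823  0.498 ] M [ 0.1146 -0.1303 -0.0764] 0.02369344294468359
```

View pics/w8b.png

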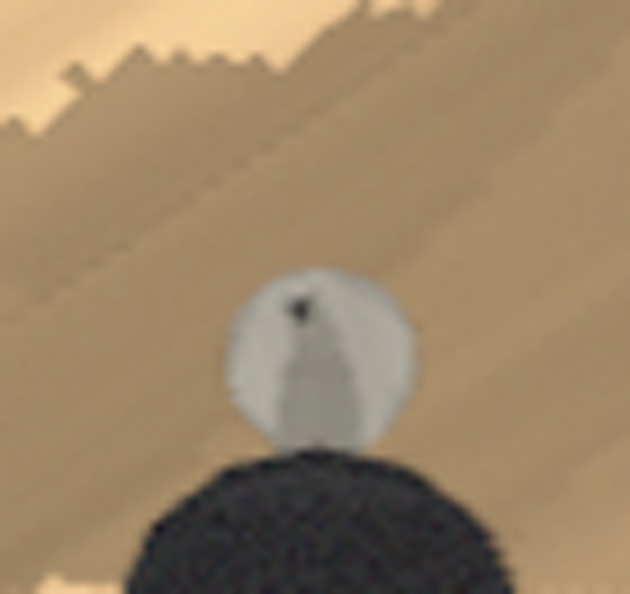

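carry_out([
  [0, 0, 0, 0, 0, 0.1, 0],
  [0, 0, 0, 0, 0, 0.2, 0],
  [0, 0, 0, 0, 0, 0.3, 0],
  [0, 0, 0, 0, 0, 0.4, 0],
  [0, 0, 0, 0, 0, 0.5, 0],
  [0, 0, 0, 0, 0, 0.6, 0],
  [0, 0, 0, 0, 0, 0.7, 0],
  [0, 0, 0, 0, 0, 0.8, 0],
  [0, 0, 0, 0, 0, 0.8, 0],
])

```text
time: 10.35
position: [0.504, -0.0494, 0.1567]
tool_rot: [-0.707, -0.013, 0.011, 0.707]
ft_force: [0.1, 2.0, 5.7]
grip_width: 0.0242
```

Run:
```python
from h import *
o=st()
```

```text
10.35 [ 0.504  -0.0494  0.1567] yaw 0.03383626345693887 F tool [ 0.1556 -5.6538  2.0214] M [ 0.4697 -0.1123 -0.2569] 0.024220125814456886
```

carry_out([
  [0, 0, 0, 0, 0, 0.1, 0],
  [0, 0, 0, 0, 0, 0.2, 0],
  [0, 0, 0, 0, 0, 0.3, 0],
  [0, 0, 0, 0, 0, 0.4, 0],
  [0, 0, 0, 0, 0, 0.5, 0],
  [0, 0, 0, 0, 0, 0.6, 0],
  [0, 0, 0, 0, 0, 0.68, 0],
  [0, 0, 0, 0, 0, 0.68, 0],
])

```text
time: 11.15
position: [0.5045, -0.0495, 0.1567]
tool_rot: [-0.67, 0.223, -0.225, 0.671]
ft_force: [2.0, 2.6, 5.0]
grip_width: 0.024
```

Run:
```python
from h import *
o=st()
o,im=snap('wrist','w9.png')
c=im[150:216,216:286]
cv2.imwrite('pics/w9b.png',cv2.resize(np.clip(255*(c/255.)**0.6,0,255).astype('uint8'),None,fx=9,fy=9,interpolation=cv2.INTER_CUBIC))
```

```text
11.15 [ 0.5045 -0.0495  0.1567] yaw -0.6447802878170489 F tool [ 0.055  -4.9631  3.2376] M [ 0.8601 -0.0238  0.0354] 0.02395192151970491
```

View pics/w9b.png

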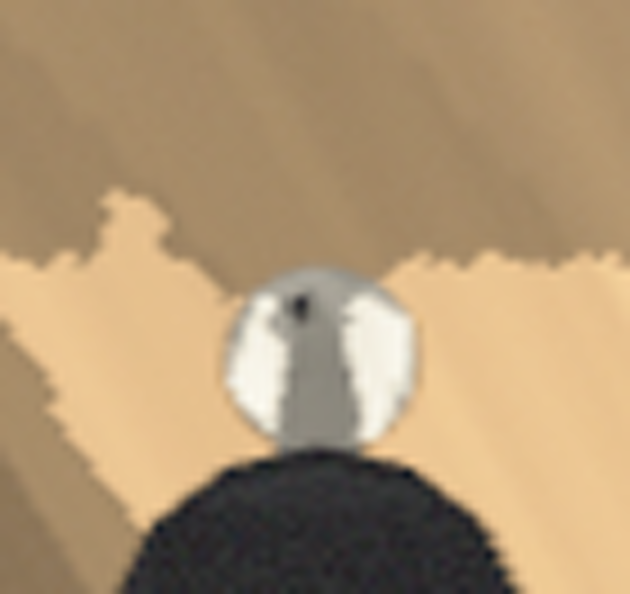

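carry_out([
  [0, 0, 0, 0.03, 0, 0.05, 0],
  [0, 0, 0, 0.05, 0, 0.1, 0],
  [0, 0, 0, 0.05, 0, 0.15, 0],
  [0, 0, 0, 0.05, 0, 0.2, 0],
  [0, 0, 0, 0.05, 0, 0.2, 0],
])

```text
time: 11.7
position: [0.5047, -0.0494, 0.1567]
tool_rot: [-0.645, 0.289, -0.291, 0.645]
ft_force: [1.0, 1.8, 4.7]
grip_width: 0.0236
```

Run:
```python
from h import *
o=st()
```

```text
11.7 [ 0.5047 -0.0494  0.1567] yaw -0.8444924948975729 F tool [-0.7125 -4.6978  1.9554] M [ 0.5957 -0.1494  0.0188] 0.02360927573422528
```

carry_out([
  [0, 0, 0, 0.02, 0, 0.04, 0],
  [0, 0, 0, 0.03, 0, 0.08, 0],
  [0, 0, 0, 0.03, 0, 0.12, 0],
  [0, 0, 0, 0.03, 0, 0.12, 0],
])

```text
time: 12.1
position: [0.5049, -0.0494, 0.1567]
tool_rot: [-0.626, 0.327, -0.329, 0.627]
ft_force: [2.1, 1.1, 5.3]
grip_width: 0.0238
```

Run:
```python
from h import *
o=st()
o,im=snap('wrist','w10.png')
c=im[150:216,216:286]
cv2.imwrite('pics/w10b.png',cv2.resize(np.clip(255*(c/255.)**0.6,0,255).astype('uint8'),None,fx=9,fy=9,interpolation=cv2.INTER_CUBIC))
```

```text
12.1 [ 0.5049 -0.0494  0.1567] yaw -0.964040209826368 F tool [ 0.2543 -5.3044  2.3685] M [ 0.486  -0.1531  0.0258] 0.02377376997144982
```

View pics/w10b.png

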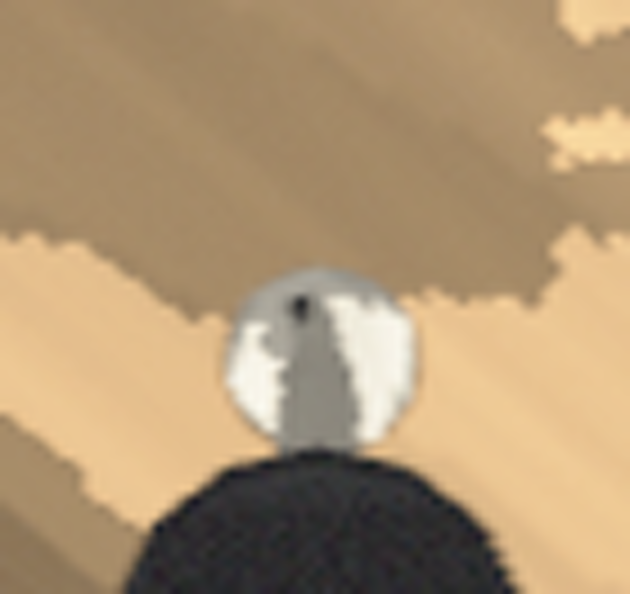

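carry_out([
  [0, 0, 0, 0.0, 0, 0.04, 0],
  [0, 0, 0, 0.0, 0, 0.08, 0],
  [0, 0, 0, 0, 0, 0.08, 0],
])

```text
time: 12.45
position: [0.5049, -0.0494, 0.1567]
tool_rot: [-0.613, 0.351, -0.354, 0.613]
ft_force: [1.8, 0.5, 5.1]
grip_width: 0.0236
```

Run:
```python
from h import *
o=st()
```

```text
12.45 [ 0.5049 -0.0494  0.1567] yaw -1.0439803198444666 F tool [ 0.4438 -5.1142  1.8204] M [ 0.4503 -0.1019  0.0162] 0.023649411650324303
```

Run:
```python
from h import *
o,im=snap('wrist','w11.png')
c=im[150:216,216:286]
cv2.imwrite('pics/w11b.png',cv2.resize(np.clip(255*(c/255.)**0.6,0,255).astype('uint8'),None,fx=9,fy=9,interpolation=cv2.INTER_CUBIC))
```

```text
(no output)
```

View pics/w11b.png

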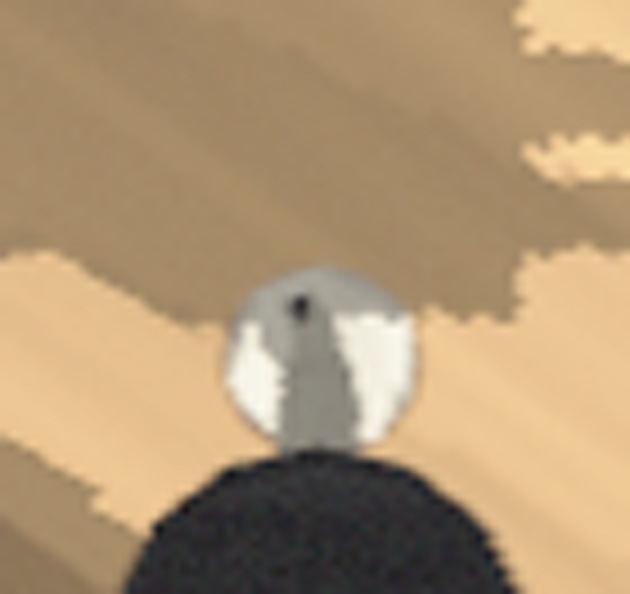

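View pics/w11.png

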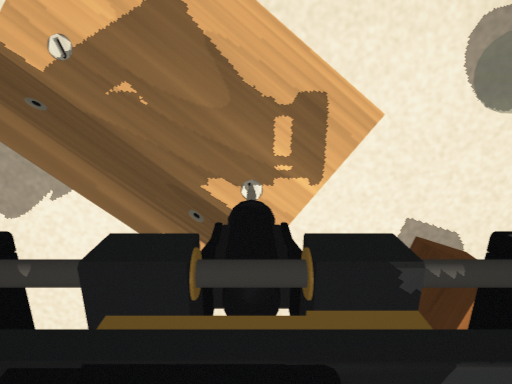

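Run:
```python
from h import *
o=robot.get_obs()
im=cv2.imread('pics/w11.png')
a=cv2.resize(im[25:68,35:85],None,fx=12,fy=12,interpolation=cv2.INTER_CUBIC);cv2.imwrite('pics/w11c.png',a)
A=ray('wrist',(60,46),.022,o);B=ray('wrist',(216+320/9,150+362/9),.022,o);print(A,B,'shelf yaw',-np.arctan2((A-B)[0],(A-B)[1]))
```

```text
[0.5326 0.1473 0.022 ] [ 0.5053 -0.0505  0.022 ] shelf yaw -0.13716131011321825
```

View pics/w11c.png

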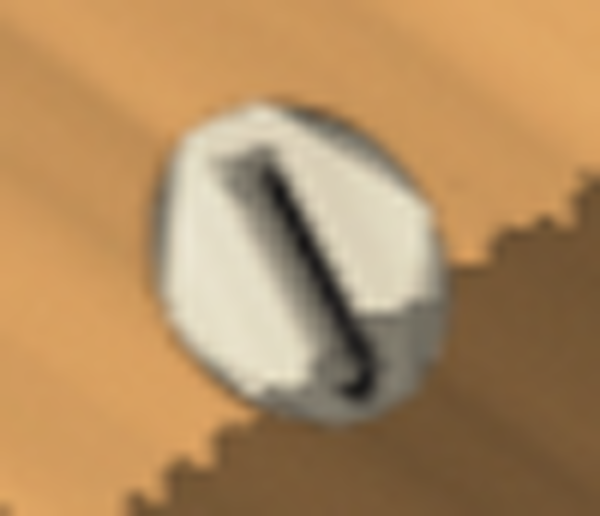

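Run:
```python
from h import *
import pickle
o=robot.get_obs()
def ang(a,b,o,s,ox,oy):
  P=ray('wrist',(ox+a[0]/s,oy+a[1]/s),.022,o);Q=ray('wrist',(ox+b[0]/s,oy+b[1]/s),.022,o);d=P-Q;print(np.linalg.norm(d),np.arctan2(d[1],d[0])%np.pi)
ang((242,155),(352,385),o,12,35,25)     # locked slot now
ang((300,305),(320,362),o,9,216,150) # our slot end to centre
o4=pickle.load(open('o4.pkl','rb'))
ang((319.5,140),(316.5,233),o4,9,216,145)
print('tool z now', np.arctan2(*wT(o)[[1,0],2])%np.pi, 'stop slot world angle exp', (np.pi-.137-2.2)%np.pi)
```

```text
0.015233367462528484 0.8604730967562422
0.0064607329490619005 0.8531202890600869
0.013579462890705883 2.9122017613313007
tool z now 0.5272601622569836 stop slot world angle exp 0.8045926535897929
```

carry_out([
  [0, 0, 0, 0.0, 0, 0.04, 0],
  [0, 0, 0, 0.0, 0, 0.08, 0],
  [0, 0, 0, 0, 0, 0.12, 0],
  [0, 0, 0, 0, 0, 0.12, 0],
])

```text
time: 12.9
position: [0.5049, -0.0494, 0.1567]
tool_rot: [-0.591, 0.388, -0.39, 0.591]
ft_force: [2.5, 0.3, 4.8]
grip_width: 0.0237
```

Run:
```python
from h import *
o=st()
o,im=snap('wrist','w12.png')
st()
c=im[150:216,216:286]
cv2.imwrite('pics/w12b.png',cv2.resize(np.clip(255*(c/255.)**0.6,0,255).astype('uint8'),None,fx=9,fy=9,interpolation=cv2.INTER_CUBIC))
```

```text
12.9 [ 0.5049 -0.0494  0.1567] yaw -1.1637981696677808 F tool [ 0.7607 -4.7488  2.4464] M [ 0.4786 -0.1486  0.0671] 0.02368813409921221
12.95 [ 0.5049 -0.0495  0.1567] yaw -1.163193572230551 F tool [-0.836  -4.3175  2.5434] M [ 0.4935 -0.1609  0.0339] 0.02354688527485656
```

View pics/w12b.png

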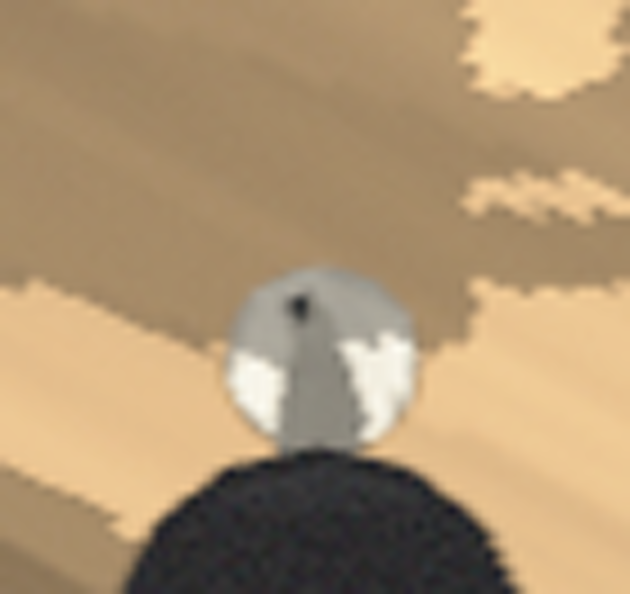

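carry_out([
  [0, 0, 0, 0.0, 0, 0.04, 0],
  [0, 0, 0, 0.0, 0, 0.08, 0],
  [0, 0, 0, 0, 0, 0.12, 0],
  [0, 0, 0, 0, 0, 0.12, 0],
])

```text
time: 13.35
position: [0.5049, -0.0495, 0.1567]
tool_rot: [-0.566, 0.422, -0.424, 0.567]
ft_force: [2.2, 1.5, 5.0]
grip_width: 0.0237
```

Run:
```python
from h import *
o=st()
o,im=snap('wrist','w13.png')
st()
c=im[150:216,216:286]
cv2.imwrite('pics/w13b.png',cv2.resize(np.clip(255*(c/255.)**0.6,0,255).astype('uint8'),None,fx=9,fy=9,interpolation=cv2.INTER_CUBIC))
```

```text
13.35 [ 0.5049 -0.0495  0.1567] yaw -1.2832324031445217 F tool [-0.8321 -5.0005  2.5722] M [ 0.4006 -0.3179  0.1297] 0.023741586904300928
13.4 [ 0.5049 -0.0495  0.1567] yaw -1.2826732708456365 F tool [ 0.8386 -5.435   1.4243] M [ 0.4196 -0.231   0.1114] 0.023726819997946708
```

View pics/w13b.png

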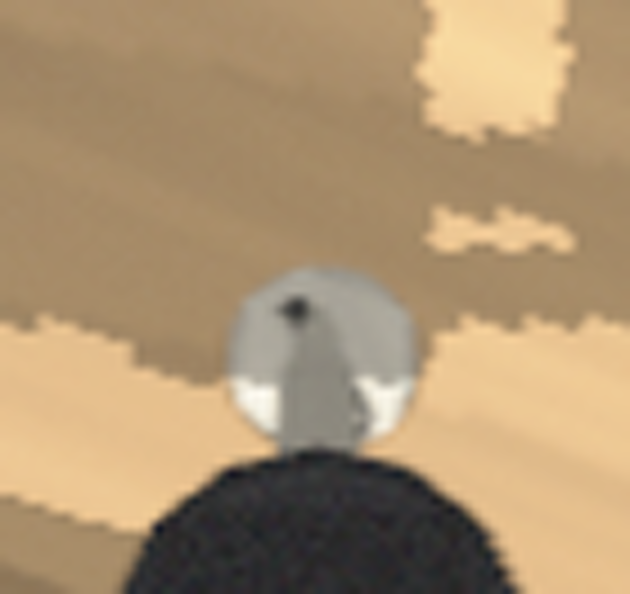

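carry_out([
  [0, 0, 0, 0.0, 0, 0.03, 0],
  [0, 0, 0, 0.0, 0, 0.06, 0],
  [0, 0, 0, 0, 0, 0.06, 0],
])

```text
time: 13.7
position: [0.5049, -0.0495, 0.1567]
tool_rot: [-0.553, 0.439, -0.441, 0.554]
ft_force: [2.0, 0.1, 5.5]
grip_width: 0.0241
```

Run:
```python
from h import *
o=st()
o,im=snap('wrist','w14.png')
st()
c=im[150:216,216:286]
cv2.imwrite('pics/w14b.png',cv2.resize(np.clip(255*(c/255.)**0.6,0,255).astype('uint8'),None,fx=9,fy=9,interpolation=cv2.INTER_CUBIC))
```

```text
13.7 [ 0.5049 -0.0495  0.1567] yaw -1.3427465729579868 F tool [ 0.3391 -5.4622  2.0409] M [ 0.4528 -0.2733  0.2081] 0.02406390809011512
13.75 [ 0.5049 -0.0495  0.1567] yaw -1.3423078223003095 F tool [-0.9236 -6.2407  1.1494] M [ 0.4295 -0.2796  0.143 ] 0.023702894231389684
```

View pics/w14b.png

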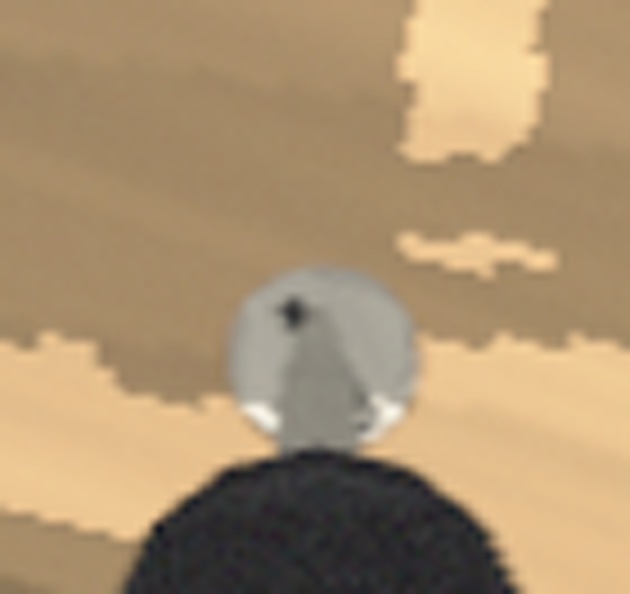

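carry_out([
  [0, 0, 0, 0.0, 0, -0.05, 0],
  [0, 0, -0.05, 0.0, 0, -0.1, 0],
  [0, 0, -0.4, 0, 0, -0.1, 0],
  [0, 0, -1, 0, 0, -0.1, 0],
  [0, 0, -3, 0, 0, -0.1, 0],
  [0, 0, -6, 0, 0, -0.1, 0],
  [0, 0, -8, 0, 0, -0.1, 0],
  [0, 0, -8, 0, 0, -0.1, 0],
  [0, 0, -8, 0, 0, -0.1, 0],
])

```text
time: 14.65
position: [0.5026, -0.0487, 0.2359]
tool_rot: [0.574, -0.413, 0.412, -0.574]
ft_force: [0.1, -0.1, -1.9]
grip_width: 0.024
```

Run:
```python
from h import *
o,im=snap('wrist','w15.png');st()
import pickle;pickle.dump(o,open('o15.pkl','wb'))
c=im[145:211,216:286]
cv2.imwrite('pics/w15b.png',cv2.resize(np.clip(255*(c/255.)**0.6,0,255).astype('uint8'),None,fx=9,fy=9,interpolation=cv2.INTER_CUBIC))
```

```text
14.7 [ 0.5023 -0.0486  0.2352] yaw -1.2467234673936938 F tool [-0.4487  1.59   -0.3493] M [-0.1281  0.0402  0.0204] 0.0237774312858216
```

View pics/w15b.png

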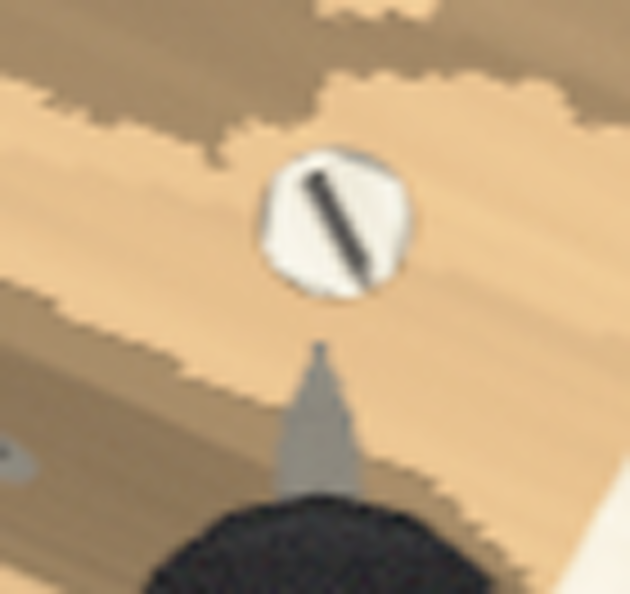

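View pics/w15.png

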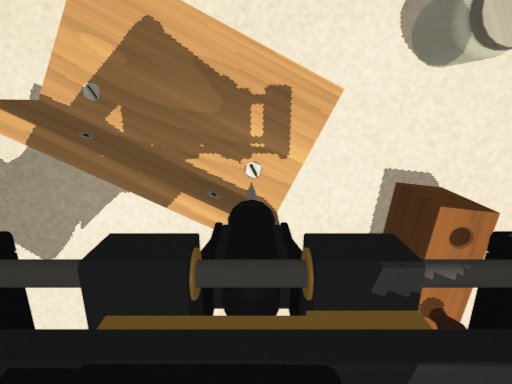

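Run:
```python
from h import *
import pickle
o=pickle.load(open('o15.pkl','rb'));im=cv2.imread('pics/w15.png')
cv2.imwrite('pics/w15c.png',cv2.resize(im[72:112,68:118],None,fx=12,fy=12,interpolation=cv2.INTER_CUBIC))
def ang(a,b,o,s,ox,oy):
  P=ray('wrist',(ox+a[0]/s,oy+a[1]/s),.022,o);Q=ray('wrist',(ox+b[0]/s,oy+b[1]/s),.022,o);d=P-Q;print(np.linalg.norm(d),np.arctan2(d[1],d[0])%np.pi)
ang((314,178),(365,275),o,9,216,145)
print('bore',ray('wrist',(460,237),.095,o))
```

```text
0.014680008364064648 0.8018612400759237
bore [ 0.5208 -0.2633  0.095 ]
```

View pics/w15c.png

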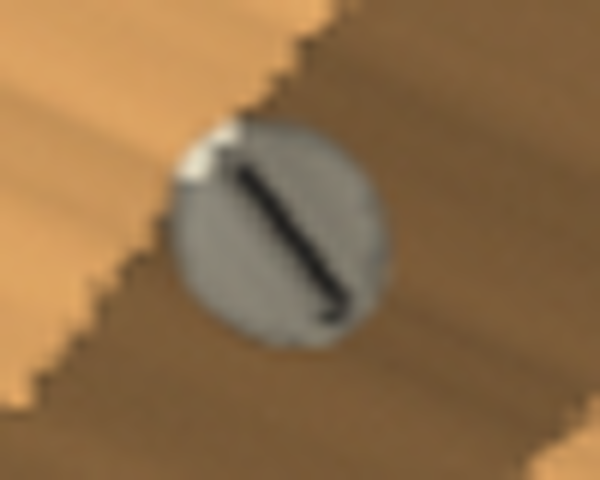

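carry_out([
  [0, 0, -1.5, 0, 0, 0, 0],
  [0, 0, -3, 0, 0, 0, 0],
  [0, 4, -3, -1, 0, 0, 0],
  [0, 8.5, -3, -2, 0, 0, 0],
  [0, 13, -3, -3.2, 0, 0, 0],
  [0, 17, -3, -4.2, 0, 0, 0],
  [0, 20, -3, -5, 0, 0, 0],
  [0, 21, -3, -5.2, 0, 0, 0],
  [0, 21, -3, -5.2, 0, 0, 0],
  [0, 21, -3, -5.2, 0, 0, 0],
  [0, 21, -3, -5.2, 0, 0, 0],
])

```text
time: 15.8
position: [0.5208, -0.2625, 0.2657]
tool_rot: [-0.574, 0.413, -0.412, 0.575]
ft_force: [0.1, 0.5, -0.8]
grip_width: 0.0235
```

Run:
```python
from h import *
o,im=snap('wrist','w16.png');st()
T=wT(o);d=T[:3,:3].T@(np.array([.52,-.265,.2])-o['position']);print('to go tool',d*100)
print('tip pred',proj('wrist',(T@[0,.1395,0,1])[:3],o),'bore pred',proj('wrist',[.5197,-.265,.095],o))
```

```text
15.85 [ 0.521  -0.2627  0.266 ] yaw -1.2450804322579168 F tool [-0.1634  1.6678  0.5544] M [-0.0524  0.0387  0.0497] 0.02344452570730203
to go tool [ 0.224   6.5675 -0.1484]
tip pred [250.8155 188.3463] bore pred [253.1025 181.8413]
```

View pics/w16.png

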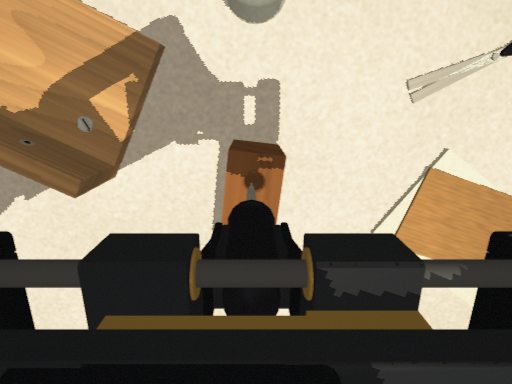

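carry_out([
  [0, 0.1, 0.5, -0.1, 0, 0, 0],
  [0, 0.2, 1.2, -0.13, 0, 0, 0],
  [0, 0.2, 2.2, -0.13, 0, 0, 0],
  [0, 0.2, 3.5, -0.13, 0, 0, 0],
  [0, 0.2, 5, -0.13, 0, 0, 0],
  [0, 0.2, 7, -0.13, 0, 0, 0],
  [0, 0.2, 9, -0.13, 0, 0, 0],
  [0, 0.2, 10.5, -0.13, 0, 0, 0],
  [0, 0.2, 11.3, -0.13, 0, 0, 0],
  [0, 0.2, 11.3, -0.13, 0, 0, 0],
  [0, 0.2, 11.3, -0.13, 0, 0, 0],
])

```text
time: 16.95
position: [0.5209, -0.267, 0.1533]
tool_rot: [-0.574, 0.413, -0.413, 0.574]
ft_force: [-0.6, -0.3, -0.6]
grip_width: 0.024
```

Run:
```python
from h import *
st()
```

```text
16.95 [ 0.5209 -0.267   0.1533] yaw -1.2470331078412344 F tool [ 0.1214  0.558  -0.6709] M [-0.0489 -0.0156  0.0317] 0.023990293916019714
```

carry_out([
  [0, 0, 0.15, 0, 0, 0, 0],
  [0, 0, 0.3, 0, 0, 0, 0],
  [0, 0, 0.38, 0, 0, 0, 0],
  [0, 0, 0.42, 0, 0, 0, 0],
  [0, 0, 0.42, 0, 0, 0, 0],
])

```text
time: 17.45
position: [0.5208, -0.2669, 0.1495]
tool_rot: [-0.574, 0.413, -0.413, 0.574]
ft_force: [0.0, -0.0, 1.6]
grip_width: 0.0237
```

Run:
```python
from h import *
st();snap('wrist','w17.png')
```

```text
17.45 [ 0.5208 -0.2669  0.1495] yaw -1.2470277923929989 F tool [ 0.0523 -1.5844  0.0326] M [-0.1457 -0.0399  0.136 ] 0.023655165751527773
```

View pics/w17.png

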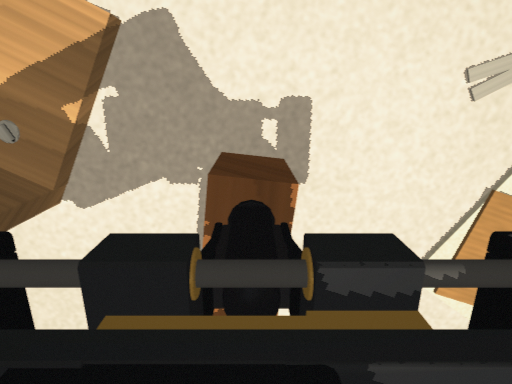

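carry_out([
  [0.4, 0, 0, 0, 0, 0, 0],
  [0.6, 0, 0, 0, 0, 0, 0],
  [0.8, 0, 0, 0, 0, 0, 0],
  [1, 0, 0, 0, 0, 0, 0],
  [1, 0, 0, 0, 0, 0, 0],
  [1, 0, 0, 0, 0, 0, 0],
  [1, 0, 0, 0, 0, 0, 0],
  [1, 0, -1, 0, 0, 0, 0],
  [1, 0, -4, 0, 0, 0, 0],
  [1, 0, -8, 0, 0, 0, 0],
  [1, 0, -12, 0, 0, 0, 0],
  [1, 0, -15, 0, 0, 0, 0],
  [1, 0, -15, 0, 0, 0, 0],
  [1, 0, -15, 0, 0, 0, 0],
])

```text
time: 18.9
position: [0.5207, -0.2669, 0.3002]
tool_rot: [0.574, -0.412, 0.414, -0.574]
ft_force: [-1.8, 0.4, -0.5]
grip_width: 0.0875
```

Run:
```python
from h import *
st();o,im=snap('wrist','w18.png');o,s=snap('side','s18.png')
c=np.clip(255*(s[225:345,235:365]/255.)**.6,0,255).astype('uint8')
w=np.clip(255*(im[95:230,170:340]/255.)**.5,0,255).astype('uint8')
cv2.imwrite('pics/c18.png',np.hstack([cv2.resize(c,(390,360)),cv2.resize(w,(405,360))]))
st()
```

```text
18.9 [ 0.5207 -0.2669  0.3002] yaw -1.2469357700681487 F tool [-0.9686  0.5339 -1.5659] M [-0.146  -0.0509  0.0647] 0.0874546195056743
19.0 [ 0.5198 -0.2662  0.2979] yaw -1.247020173508397 F tool [-0.4816  0.0717 -0.2873] M [-0.1006 -0.0248  0.0781] 0.08689177788582003
```

View pics/c18.png

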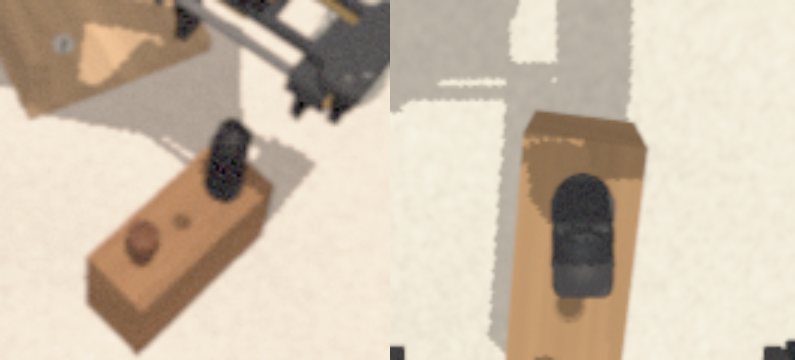

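View pics/s18.png

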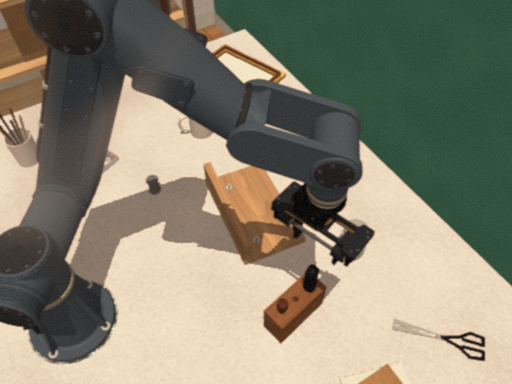

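```bash
python3 -c "
from rig import robot
print(robot.hand_in())"
```

```text
the job is handed in; nothing more can be done
None
```

I turned the open cam screw (the one at -y) clockwise to its stop and put the screwdriver back in its bore. The job was handed in at about 19 s; `hand_in()` reports no verdict.

- **Turning:** The blade stayed down in the slot with about 5 N of pressure. The torque stayed near 0.10–0.16 N m, then rose to about 0.28 N m, and the screw stopped following the tool. After lifting out, the slot measured 0.802 rad in world axes. That is a cam angle of about 2.20 from the measured shelf yaw, which matches the stop.
- **Disagreement on the way:** The stop came about 0.35 rad later in tool yaw than I first computed. I put this down to the play of the blade in the slot and some twist in the grip.
- **Arrow mark:** I never clearly saw the black arrow. A dark spot near the far end of the slot even seemed to point away from the upright. I chose the screw by its slot angle, since the other screw's slot lay where the locked one should.
- **Driver back home:** The collar touched down at the same tool height as at pick-up (TCP z 0.1495 m). The last side view shows the driver standing upright, with its top where it was at the start.
- **Other things:** The spool looks as it did at the start. The arm hides the jar and most of the mug in the last picture, so I did not check them there. I did not re-measure the locked screw's angle at the end. The arm never went near any of these.

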